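# Set and lock a cam-lever hold-down clamp

## Robot

A 6-joint arm with a two-finger parallel gripper is mounted at the origin on the work surface; the furniture and walls round the work are solid. World frame = base frame: x ahead of the robot, y to its left, z up, the work surface at z = 0. Lengths are in mm, angles in degrees, forces in N, time in s.
With the tool pointing down it reaches from about 300 to 850 mm from the base axis. Payload 4.2 kg.
Tool frame: the origin (TCP) lies between the finger pads; the fingertips stand 11 mm ahead of it and the grasp point (between the pads) lies 8 mm behind it (env.tips_ahead is the distance from the TCP to the fingertips, in mm); z points along the fingers, y is the line along which they close (so a half turn about z gives the same grasp; the last joint's range is limited). The gripper opens to 91 mm and grips with 3 to 60 N. Pads are 32 mm wide; open, the fingers measure 118 mm over their backs; the gripper's body (76 mm by 178 mm) begins 60 mm behind the grasp point.
Start: joints at [65.088, 18.312, 89.639, -0, 72.044, -1.146], TCP at [231.733, 526.253, 224.976] pointing down, gripper open.
Joint ranges: [-177.97, 177.97], [-48.28, 115.42], [12.27, 149.76], [-77.06, 257.06], [2.81, 150.46], [-146.56, 146.56]. Speed limits (degrees/s): [147.25, 147.25, 180, 180, 180, 180].

## Interface

Orientations are given as [roll, pitch, yaw] about the fixed x, y, z axes, in that order (R = Rz(yaw) Ry(pitch) Rx(roll)).
In Python, from workcell import env, cams gives the robot as it stands.
- The arm moves only by the tool step_arm, never from a script. Its arguments are lists of equal length, an entry for each row: "linear": the shift along the tool's x, y, z in units of 30 cm (1.0 is 30 cm), a list of three; "turn": the turn about the tool's z in units of 360 degrees (1.0 is 360 degrees). In form: {"linear": [[tx, ty, tz], ...], "turn": [turn, ...]}. A call has 1 to 20 rows; each row is the pose to reach, as a shift and turn from the pose commanded when the call began, along the tool's axes at that moment, turning the shorter way round; what a row does not reach only later rows make up. A row lasts 1/8 s, in which the tool goes at most 62.5 mm and 10.7 degrees, less where a joint would pass 70% of its speed; a pose out of reach is approached as far as the arm can. A call with a number of a shift or a turn outside -1 to 1 is refused whole. A call with a gripper value outside its range is refused whole. "fingers" is the closure, from -1 (fully open) to 1 (shut), so that 0 is half open, set as the call begins (left out, the last holds). The fingers move at their own pace and stop on an object; "force" is the grip in N (left out, the last holds). Time passes only in rows, so rows that repeat a pose let the fingers close. It gives the time, the measured TCP pose, the force, the opening and the grip force at its end, in the units of the state.
- env.state(): the state, without advancing time (a new reading comes with each control period).
- cams.grab_frame(name): name is "side" or "top" or "wrist"; returns a dict with "color" (384x512x3 uint8, blue, green, red), "fx", "fy", "cx", "cy" (pixels), "extrinsics" (4x4, takes a point from camera to world coordinates); the wrist camera has in their place "tool_from_camera" (4x4, takes a point from camera to tool coordinates, whose origin is the TCP and whose axes are the flange's). Camera axes: x right, y down, z forward; pixel columns grow to the right and rows downward; lengths in mm; the calibration is good to about 2 mm. A picture is of the moment at which its call begins: read the wrist's pose just before it. There is no depth.
- env.job_done(): hands the job in; it is judged then, once.
The state is a dict: "time_s": time; "qpos": joint angles; "qvel": joint speeds; "effort": joint torques, N m; "ee_pos": TCP position; "ee_rot": TCP orientation; "force": force on the tool from outside, world axes, zero at the start; "torque": the same for the moment, N m; "gripper_width": finger opening in mm; "gripper_force": force on a finger pad.
Only numpy, scipy, OpenCV 4.12 (cv2) and the standard library are available. Lean on these libraries where they do the work, as an engineer would, in place of code of your own. Each camera call takes 0.05 s, during which the arm holds its last target. There are 200 camera calls.

## Task

The flat bar lies in the cam clamp, but the clamp is set too loose. Turn the wing nut in until the cam lever just begins to bite when it is halfway through its swing (find this by feel on the lever, for the foot's length is not known), then flip the lever all the way down to its stop so that the bar is locked with the right force, and let go. Do not set it so tight that the bar is crushed, leave the bar in its seat, and do not disturb the small parts lying about.

Things in the scene. Friction and masses are not known exactly. Their poses are not given: they have to be found in the camera images.
- clamp: Cam clamp's fixed grey base plate, 100 x 215 x 14 mm; origin on the bench, x across the plate, y along it, z up. A steel column at y = +75 mm carries a grey arm reaching to the nose at y = -55 mm, where a 28 mm round foot presses down. How far that foot is screwed out differs by up to 6 mm from job to job and is not known: its gap to the bar must be felt with the lever.
- anvil: Dark steel seat under the nose, 60 x 52 mm, fixed to the base; origin at the centre of its underside, its seat face 20 mm above that; two low fences keep the bar from sliding along the clamp's y.
- bar: Rusty flat bar 40 x 190 x 10 mm, loose, lying on the anvil across the clamp (its long axis, its own y, along the clamp's x), free to slide lengthwise until it is clamped; origin at the centre of its underside.
- nut_grip (a point): On the vertical axis of the bare steel wing nut, which sits captive on the column's top, about 188 mm over the bench, and keeps its height. Its wings are one upright flat, 64 mm long (point's x), 12 mm thick (point's y), 24 mm tall, from 14 mm below to 10 mm above this point. Pinch it across the 12 mm from above and turn.
- wing_nut (a joint): Angle of the wing nut, rad, growing clockwise seen from above, range 0 to 4.6. Clockwise tightens: it lowers the arm with lever and foot by 3 mm per rad. It takes about 0.5 N m and stays where it is left. It starts at 0.2 to 0.4 and always too loose: it needs about 0.5 to 2.7 rad more.
- lever_grip (a point): Centre of the lever's dark barrel grip, a cylinder 20 mm in diameter and 26 mm long along the clamp's x (the hinge direction), 75 mm from the hinge. It is a sleeve that revolves on its pin, so it can be pinched from above by its two flat ends and led round the arc with the gripper kept upright.
- lever_hinge (a point): On the lever's hinge axis (along the clamp's x) at the arm's nose, about 141 mm over the bench; it sinks with the arm as the nut is turned. The cam is an eccentric of 12 mm on a 34 mm link: at lever angle a it has lowered the foot by 12*cos(1.45-a) + sqrt(34^2 - (12*sin(1.45-a))^2) - 33.3 mm (9.5 at 0.8, most, 12.7, at 1.45); past 1.45 a loaded lever springs to its stop and stays.
- lever (a joint): Lever angle a, rad: 0 open (75 degrees above level, leaning to the clamp's -y), growing as it folds down to -y; 1.6 on its stop, 17 degrees below level. Starts at 0 to 0.35; unloaded it stays put (friction 0.06 N m). Once the foot touches the bar it yields at 22 N per mm, resisting the lever by that force times the cam's slope. Set right, the bite begins at 0.8 and the grip needs at most 5 N.
- loose_nut: Bystander: plain steel hexagon nut, 41 mm wide, 19 mm high, lying beside the clamp base.
- loose_bolt: Bystander: rusty bolt, 89 mm long, lying beside the clamp base.
- chisel: Bystander: cold chisel, 193 mm long, 17 mm high, lying past the lever's end of the base.
Not all that is in view belongs to the job. Leave any blue look-alike of the bar alone.

How it is judged:
By the outcome, as a careful person would: the job done as asked, in the order asked, and still so for the second after the job is handed in, with the robot touching nothing.
It also fails if it takes over 72 s, if anything falls off the work surface, if the arm or the gripper's body presses on something with over 40 N, if the wrist force passes 120 N, or if a joint passes its speed limit or range.

## Working session

There is one attempt and no reset: what is moved stays moved. The work goes in short steps, Python scripts to look and compute and a tool call to move; the robot and the scene stay as the last step left them, time stands still between calls to the robot, and variables do not carry over. Pictures are saved under pics/ and viewed, at most 10 in all, crops included, and the job is handed in when it is done.

Besides the shell and the picture viewer there is one more tool, called after "Request:" as name(argument=value, ...) on one line, values as JSON. step_arm: Moves the arm, as the interface text tells. Its arguments: {"type":"object","properties":{"linear":{"type":"array"},"turn":{"type":"array"},"fingers":{"type":"number"},"force":{"type":"number"}},"required":["linear","turn"]}

```bash
ls; mkdir -p pics; python3 - <<'E'
from workcell import env, cams
import cv2,numpy as np
s=env.state();print(s)
for n in("top","side"):
    f=cams.grab_frame(n);cv2.imwrite(f"pics/{n}0.png",f["color"]);print(n,f["fx"],f["cx"],f["cy"],np.round(f["extrinsics"],3).tolist())
a=cv2.imread("pics/top0.png");b=cv2.imread("pics/side0.png")
E
```

```text
pics
{'time_s': 0.0, 'qpos': array([ 6.50887030e+01,  1.83491624e+01,  8.97060189e+01, -1.80897903e-03,
        7.20402761e+01, -1.14895840e+00]), 'qvel': array([ 0.04093523,  0.00780942,  0.06193179, -0.0826278 ,  0.16668805,
        0.10469428]), 'effort': array([ 5.38801560e-04, -4.12466633e+01, -2.31976712e+01,  7.27743236e-02,
        4.59544756e-02, -1.16571400e-04]), 'ee_pos': array([231.53200355, 525.81443579, 224.14770421]), 'ee_rot': array([-1.79904527e+02, -1.94531787e-04,  1.56238220e+02]), 'force': array([-0.57526381,  0.31270854,  0.29102615]), 'torque': array([-0.03940192,  0.01482048,  0.01970969]), 'gripper_force': 0.0, 'gripper_width': 91.4180146589413}
top 402.0836460404671 258.2794646169372 190.45424487327176 [[-0.143, -0.969, 0.203, 211.326], [-0.99, 0.14, -0.028, 80.383], [-0.001, -0.205, -0.979, 1285.068], [0.0, 0.0, 0.0, 1.0]]
side 366.86037746462637 251.3137328883185 188.0453581884075 [[-0.999, -0.029, 0.017, 420.741], [-0.029, 0.482, -0.876, 836.205], [0.017, -0.876, -0.483, 589.254], [0.0, 0.0, 0.0, 1.0]]
```

View pics/top0.png

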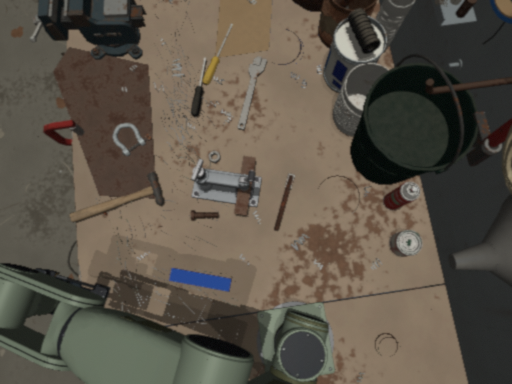

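View pics/side0.png

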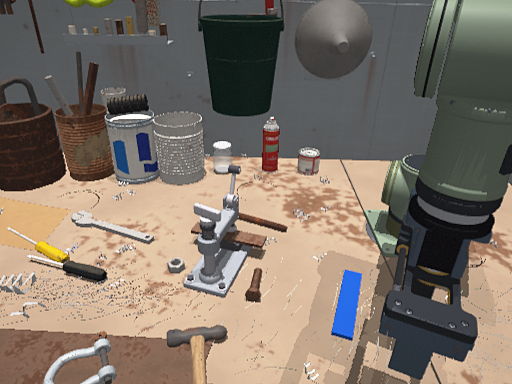

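The top view shows the clamp at about px (228,185), with its column on the left and its nose and bar on the right (world -y). The blue decoy is at (200,279). In the side view the clamp's column is at (208,235) and the raised lever's grip at (235,170). I'll enlarge both views.

```bash
python3 - <<'E'
import cv2,numpy as np
a=cv2.imread("pics/top0.png")[145:230,180:300];b=cv2.imread("pics/side0.png")[155:305,165:295]
cv2.imwrite("pics/c1.png",cv2.resize(a,None,fx=6.5,fy=6.5,interpolation=cv2.INTER_CUBIC))
cv2.imwrite("pics/c2.png",cv2.resize(b,None,fx=4,fy=4,interpolation=cv2.INTER_CUBIC))
E
```

```text
(no output)
```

View pics/c1.png

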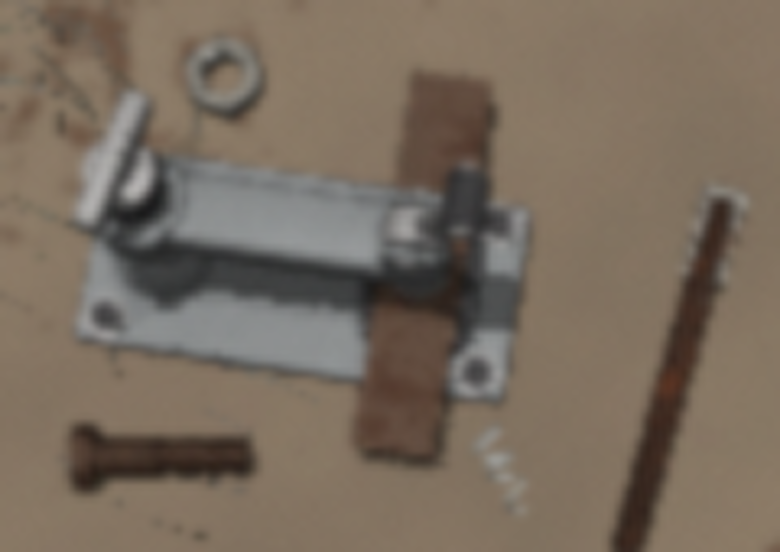

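View pics/c2.png

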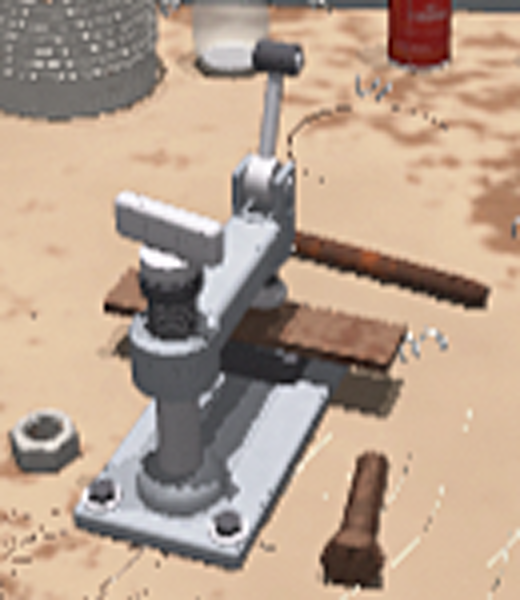

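The top crop shows the wing centre near (112,160), the lever grip at (466,198) and the base corners at (78,337), (500,400) and (528,210). The side crop shows the wing around (170,227) and the grip at (278,57). I'll triangulate from these.

```bash
cat > h.py <<'E'
import numpy as np,cv2
from workcell import env,cams
F={n:cams.grab_frame(n) for n in("top","side")}
def ray(n,u,v):
    f=F[n];E=np.array(f["extrinsics"]);d=E[:3,:3]@[(u-f["cx"])/f["fx"],(v-f["cy"])/f["fy"],1];return E[:3,3],d
def plane(n,u,v,z):
    o,d=ray(n,u,v);return o+d*(z-o[2])/d[2]
def tri(a,b):
    (o1,d1),(o2,d2)=ray("top",*a),ray("side",*b)
    t=np.linalg.lstsq(np.c_[d1,-d2],o2-o1,rcond=None)[0];p,q=o1+d1*t[0],o2+d2*t[1];return (p+q)/2,np.linalg.norm(p-q)
T=lambda u,v:(180+(u+.5)/6.5-.5,145+(v+.5)/6.5-.5)
S=lambda u,v:(165+(u+.5)/4-.5,155+(v+.5)/4-.5)
E
python3 - <<'E'
from h import *
np.set_printoptions(precision=1,suppress=True)
c=[plane("top",*T(*p),14) for p in((78,337),(500,400),(528,210))]
print(c)
c=np.array(c);ctr=(c[0]+c[2])/2;ax=c[0]-c[1];print("ctr",ctr,"yaw y",np.degrees(np.arctan2(ax[1],ax[0])),np.linalg.norm(ax),np.linalg.norm(c[1]-c[2]))
ax2=c[2]-c[1];print("x dir ang",np.degrees(np.arctan2(ax2[1],ax2[0])))
s=[plane("side",*S(*p),14) for p in((75,520),(242,565),(335,378))];print("side",s)
print("side ctr",(s[0]+s[2])/2)
# nut
e1=plane("top",*T(136,95),198);e2=plane("top",*T(88,222),198);print("wing top ends",e1,e2,np.linalg.norm(e1-e2),np.degrees(np.arctan2(*(e1-e2)[1::-1])))
f1=plane("side",*S(120,196),198);f2=plane("side",*S(222,236),198);print("wing side",f1,f2,np.linalg.norm(f1-f2),np.degrees(np.arctan2(*(f1-f2)[1::-1])))
print("grip",tri(T(466,198),S(278,57)))
E
```

```text
[array([486.1, 259.2,  14. ]), array([424.8,  56.8,  14. ]), array([518.2,  29.3,  14. ])]
ctr [502.1 144.2  14. ] yaw y 73.14962655201909 211.4878970812776 97.34628067502352
x dir ang -16.46039324128971
side [array([576.9, 239.3,  14. ]), array([482.7, 268.3,  14. ]), array([439.2, 108.6,  14. ])]
side ctr [508.  173.9  14. ]
wing top ends [548.6 196.9 198. ] [495.5 223.6 198. ] 59.469410356736795 -26.737454421037135
wing side [548.1 199.2 198. ] [492.4 233.7 198. ] 65.5364412407688 -31.770371547873737
grip (array([477.9,  62.5, 213. ]), np.float64(2.1724468622643114))
```

```bash
cat > k.py <<'E'
import numpy as np,sys
U=np.array([.286,.958]); C=np.array([502.,144.])   # clamp y dir, centre
def shift(p0,yaw0,p1,yaw1):
    y=np.radians(yaw0);R=np.array([[np.cos(y),np.sin(y),0],[np.sin(y),-np.cos(y),0],[0,0,-1]])
    return np.round(R.T@(np.array(p1)-p0)/300,3).tolist(),round(((yaw0-yaw1+180)%360-180)/360,4)
def apply(p0,yaw0,l,t):
    y=np.radians(yaw0);R=np.array([[np.cos(y),np.sin(y),0],[np.sin(y),-np.cos(y),0],[0,0,-1]])
    return np.array(p0)+R@np.array(l)*300,yaw0-360*t
E
python3 - <<'E'
from k import *
p,y=apply([231.733,526.253,224.976],156.234,[-.7,-.55,-.217],.115);print(p,y)
print(shift(p,y,[478,62.5,280],73.4))
E
```

```text
[357.42940906 290.61469083 290.076     ] 114.834
([-0.859, 0.045, 0.034], 0.1151)
```

Request:
step_arm(linear=[[0,0,-0.2],[-0.7,-0.55,-0.217],[-0.7,-0.55,-0.217],[-0.7,-0.55,-0.217],[-0.7,-0.55,-0.217],[-0.7,-0.55,-0.217]], turn=[0,0.115,0.115,0.115,0.115,0.115], fingers=-1, force=25)

```text
time_s: 0.95
ee_pos: [358.3, 288.0, 290.3]
ee_rot: [180.0, 0.0, 114.6]
force: [0.6, -0.5, -0.1]
gripper_width: 91.1
gripper_force: 0.0
```

Request:
step_arm(linear=[[-0.859,0.045,0.034],[-0.859,0.045,0.034],[-0.859,0.045,0.034],[-0.859,0.045,0.034],[-0.859,0.045,0.034],[-0.859,0.045,0.034]], turn=[0.115,0.115,0.115,0.115,0.115,0.115])

```text
time_s: 1.7
ee_pos: [477.9, 63.0, 279.5]
ee_rot: [-179.9, -0.0, 73.5]
force: [-0.1, -0.1, 0.2]
gripper_width: 91.1
gripper_force: 0.0
```

```bash
python3 - <<'E'
from workcell import env,cams
import cv2,numpy as np
s=env.state();print(s["ee_pos"],s["ee_rot"],s["force"])
f=cams.grab_frame("wrist");cv2.imwrite("pics/w1.png",f["color"]);print(f["fx"],f["cx"],f["cy"],np.round(f["tool_from_camera"],3).tolist())
E
```

```text
[477.86849314  63.0169943  279.50063687] [-1.79925781e+02 -4.30179036e-02  7.34886721e+01] [-0.11104129 -0.08380191  0.19517179]
317.8348224301953 258.7029820297612 189.56507532558692 [[-0.0, -0.961, -0.278, 79.162], [1.0, -0.0, -0.0, 1.208], [0.0, -0.278, 0.961, -160.488], [0.0, 0.0, 0.0, 1.0]]
```

View pics/w1.png

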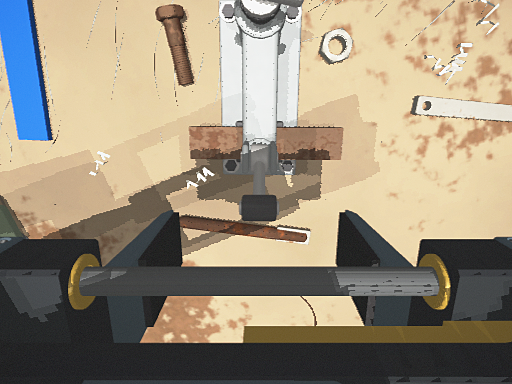

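The wrist view shows the lever grip at (259,207), centred between the fingers (180 and 340), and the arm straight up the image. The yaw is therefore right and the grip is under the TCP. I'll descend and pinch.

Request:
step_arm(linear=[[0,0.003,0.12],[0,0.003,0.245],[0,0.003,0.245],[0,0.003,0.245]], turn=[0,0,0,0], fingers=0.1)

```text
time_s: 2.25
ee_pos: [479.4, 63.4, 207.8]
ee_rot: [179.9, -0.1, 73.6]
force: [0.4, 0.4, -0.5]
gripper_width: 54.1
gripper_force: 0.0
```

Request:
step_arm(linear=[[0,0,0],[0,0,0],[0,0,0],[0,0,0],[0,0,0]], turn=[0,0,0,0,0], fingers=1, force=20)

```text
time_s: 2.88
ee_pos: [477.7, 62.0, 206.8]
ee_rot: [-179.9, 0.0, 73.4]
force: [-6.0, -0.2, 5.7]
gripper_width: 25.9
gripper_force: 20.0
```

```bash
python3 - <<'E'
import numpy as np
from workcell import env
s=env.state();print(s["ee_pos"],s["force"],s["torque"])
e0=np.radians(66.1)
for a in np.arange(.2,1.51,.1):
    e=np.radians(75)-a;print(round(a,2),np.round([-.25*(np.cos(e)-np.cos(e0)),-.005,.25*(np.sin(e0)-np.sin(e))],3).tolist())
E
```

```text
[477.74998886  61.95133338 206.78819581] [-5.9877929  -0.20134258  5.7498089 ] [-0.18786897  0.97945516 -0.08063156]
0.2 [-0.01, -0.005, 0.005]
0.3 [-0.032, -0.005, 0.017]
0.4 [-0.052, -0.005, 0.031]
0.5 [-0.071, -0.005, 0.048]
0.6 [-0.088, -0.005, 0.066]
0.7 [-0.104, -0.005, 0.086]
0.8 [-0.117, -0.005, 0.107]
0.9 [-0.128, -0.005, 0.129]
1.0 [-0.137, -0.005, 0.153]
1.1 [-0.143, -0.005, 0.177]
1.2 [-0.147, -0.005, 0.201]
1.3 [-0.149, -0.005, 0.226]
1.4 [-0.148, -0.005, 0.251]
1.5 [-0.144, -0.005, 0.276]
```

Request:
step_arm(linear=[[0,-0.005,0],[-0.01,-0.005,0.005],[-0.032,-0.005,0.017],[-0.052,-0.005,0.031],[-0.071,-0.005,0.048],[-0.071,-0.005,0.048]], turn=[0,0,0,0,0,0])

```text
time_s: 3.62
ee_pos: [470.7, 39.4, 192.5]
ee_rot: [179.9, 0.3, 73.5]
force: [-4.9, -8.6, 7.3]
gripper_width: 26.0
gripper_force: 20.0
```

Request:
step_arm(linear=[[-0.01,-0.002,-0.01],[-0.01,-0.002,-0.01],[-0.01,-0.002,-0.01]], turn=[0,0,0])

```text
time_s: 4.0
ee_pos: [471.0, 40.8, 194.1]
ee_rot: [179.9, -0.2, 73.4]
force: [2.9, 3.7, -5.6]
gripper_width: 25.9
gripper_force: 20.0
```

```bash
python3 - <<'E'
from workcell import env
s=env.state();print(s["ee_pos"],s["force"],s["torque"],s["qpos"])
E
```

```text
[470.9505142   40.83511825 194.10888912] [ 2.88022093  3.67155441 -5.5915304 ] [ 0.60581383 -0.46808224 -0.01557088] [  3.43208264  10.41877582 105.286133     0.20945847  64.16729127
  19.95705707]
```

```bash
cat >> k.py <<'E'
LOG=[([-.7,-.55,-.217],.115),([-.859,.045,.034],.115),([0,.003,.245],0),([-.071,-.005,.048],0),([-.01,-.002,-.01],0)]
def cmd(log=None):
    p,y=np.array([231.733,526.253,224.976]),156.234
    for l,t in (log or LOG): p,y=apply(p,y,l,t)
    return p,y
def cl(p): # clamp coords x',y',z
    d=np.array(p)[:2]-C;return np.array([d@[U[1],-U[0]],d@U,p[2]])
def wl(q):
    xy=C+q[0]*np.array([U[1],-U[0]])+q[1]*U;return np.array([*xy,q[2]])
def arc(yc,zc,angs,x=None,r=75):
    p,y=cmd();x=cl(p)[0] if x is None else x
    for a in angs:
        e=np.radians(75)-a;print(round(a,2),shift(p,y,wl([x,yc-r*np.cos(e),zc+r*np.sin(e)]),y)[0])
E
python3 - <<'E'
from k import *
p,y=cmd();print(p,y,cl(p),cl([470.95,40.84,194.1]))
arc(-58,136,np.arange(.4,1.5,.1))
E
```

```text
[469.83404709  39.46528324 194.976     ] 73.434 [  -0.91805389 -109.34372119  194.976     ] [  -0.24214 -107.70758  194.1    ]
0.4 [0.018, 0.0, -0.001]
0.5 [-0.001, 0.0, 0.016]
0.6 [-0.018, -0.0, 0.034]
0.7 [-0.034, -0.0, 0.054]
0.8 [-0.047, -0.0, 0.075]
0.9 [-0.058, -0.0, 0.097]
1.0 [-0.067, -0.0, 0.121]
1.1 [-0.073, -0.0, 0.145]
1.2 [-0.077, -0.0, 0.169]
1.3 [-0.079, -0.0, 0.194]
1.4 [-0.078, -0.0, 0.219]
```

Request:
step_arm(linear=[[-0.001,0,0.016],[-0.018,0,0.034],[-0.034,0,0.054],[-0.047,0,0.075],[-0.047,0,0.075]], turn=[0,0,0,0,0])

```text
time_s: 4.62
ee_pos: [465.9, 24.0, 172.2]
ee_rot: [179.9, 0.2, 73.5]
force: [-1.2, -6.4, 2.1]
gripper_width: 25.7
gripper_force: 20.0
```

Request:
step_arm(linear=[[-0.009,0,0.018],[-0.018,0,0.038],[-0.023,0,0.058],[-0.023,0,0.058]], turn=[0,0,0,0])

```text
time_s: 5.12
ee_pos: [463.8, 17.5, 154.5]
ee_rot: [179.9, 0.2, 73.5]
force: [-0.5, -7.0, 0.0]
gripper_width: 25.8
gripper_force: 20.0
```

```bash
sed -i 's/^LOG=\[/LOG=[/; s/(\[-.01,-.002,-.01\],0)\]/([-.01,-.002,-.01],0),([-.047,0,.075],0),([-.023,0,.058],0)]/' k.py; python3 - <<'E'
from k import *
from scipy.optimize import least_squares
from workcell import env
s=env.state();print(s["ee_pos"],s["force"],s["torque"])
P=np.array([cl(q) for q in([477.74,61.95,206.8],[470.7,39.4,192.5],[470.95,40.84,194.1],[465.9,24,172.2],[463.8,17.5,154.5])])
print(P)
r=least_squares(lambda c:np.hypot(P[:,1]-c[0],P[:,2]-c[1])-75,[-58,136]);print(r.x,r.fun)
print(75/57.2958-np.arctan2(P[:,2]-r.x[1],r.x[0]-P[:,1]))
p,y=cmd();print(cl(p)); arc(*r.x,[1.0,1.1,1.2,1.3,1.4])
E
```

```text
[463.84410038  17.47905744 154.49941913] [-0.51962581 -7.00737325  0.02340157] [-1.26711594  0.09834467 -0.1063708 ]
[[ 2.2522000e-01 -8.5542260e+01  2.0680000e+02]
 [-6.9800000e-02 -1.0915860e+02  1.9250000e+02]
 [-2.4214000e-01 -1.0770758e+02  1.9410000e+02]
 [-2.6380000e-01 -1.2528460e+02  1.7220000e+02]
 [-4.1660000e-01 -1.3211220e+02  1.5450000e+02]]
[-59.29396823 136.59888251] [-0.05222006 -0.09061182  0.16818687 -0.01864867 -0.01370202]
[0.09600726 0.46658605 0.43800772 0.81426013 1.06794361]
[  -0.89738818 -130.33909051  155.076     ]
1.0 [-0.001, 0.0, -0.014]
1.1 [-0.008, -0.0, 0.01]
1.2 [-0.012, -0.0, 0.034]
1.3 [-0.013, -0.0, 0.059]
1.4 [-0.012, -0.0, 0.084]
```

Request:
step_arm(linear=[[-0.008,0,0.01],[-0.012,0,0.034],[-0.012,0,0.034]], turn=[0,0,0])

```text
time_s: 5.5
ee_pos: [463.2, 15.7, 144.2]
ee_rot: [180.0, 0.0, 73.4]
force: [2.1, -2.0, -1.6]
gripper_width: 25.8
gripper_force: 20.0
```

Request:
step_arm(linear=[[0,0,0.025],[0,0,0.05],[0,0,0.05]], turn=[0,0,0])

```text
time_s: 5.88
ee_pos: [463.2, 15.7, 129.1]
ee_rot: [180.0, 0.0, 73.4]
force: [3.1, -4.5, -0.9]
gripper_width: 25.8
gripper_force: 20.0
```

```bash
sed -i 's/(\[-.023,0,.058\],0)\]/([-.023,0,.058],0),([-.012,0,.034],0),([0,0,.05],0)]/' k.py; python3 - <<'E'
from k import *
arc(-59.3,136.9,[1.25,1.1,.95,.8,.7])
l=[-0.0,0,0]
E
```

```text
1.25 [-0.001, 0.0, -0.038]
1.1 [0.004, 0.0, -0.075]
0.95 [0.015, 0.0, -0.111]
0.8 [0.031, 0.0, -0.145]
0.7 [0.044, 0.0, -0.166]
```

Request:
step_arm(linear=[[-0.001,0,-0.038],[0.004,0,-0.075],[0.015,0,-0.111],[0.031,0,-0.145],[0.044,0,-0.166],[0.044,0,-0.166]], turn=[0,0,0,0,0,0])

```text
time_s: 6.62
ee_pos: [467.2, 28.9, 180.3]
ee_rot: [179.9, -0.0, 73.5]
force: [2.1, -3.5, 2.8]
gripper_width: 25.9
gripper_force: 20.0
```

Request:
step_arm(linear=[[0,0,0],[0,0,0],[0,0,0],[0,0,-0.2],[0,0,-0.35],[0,0,-0.35]], turn=[0,0,0,0,0,0], fingers=0)

```text
time_s: 7.38
ee_pos: [468.2, 28.8, 288.0]
ee_rot: [179.6, -0.2, 73.4]
force: [-0.9, -0.1, -1.2]
gripper_width: 45.3
gripper_force: 0.0
```

```bash
sed -i 's/,(\[0,0,.05\],0)\]/,([0,0,.05],0),([.044,0,-.166],0),([0,0,-.35],0)]/' k.py; python3 - <<'E'
from k import *
p,y=cmd();print(p,cl(p),y)
print(wl([0,75,280]),shift(p,y,[522,213,280],152))
E
```

```text
[466.58368323  28.53847516 284.676     ] [  -0.90683536 -120.74120739  284.676     ] 73.434
[523.45 215.85 280.  ] ([0.642, 0.002, 0.016], -0.2182)
```

Request:
step_arm(linear=[[0.638,0.002,0.016],[0.638,0.002,0.016],[0.638,0.002,0.016],[0.638,0.002,0.016],[0.638,0.002,0.016],[0.638,0.002,0.016],[0.638,0.002,0.016],[0.638,0.002,0.016],[0.638,0.002,0.016]], turn=[-0.218,-0.218,-0.218,-0.218,-0.218,-0.218,-0.218,-0.218,-0.218])

```text
time_s: 8.5
ee_pos: [521.1, 211.7, 278.4]
ee_rot: [-179.9, -0.1, 151.9]
force: [-1.1, -0.3, 0.8]
gripper_width: 45.7
gripper_force: 0.0
```

```bash
sed -i 's/,(\[0,0,-.35\],0)\]/,([0,0,-.35],0),([.638,.002,.016],-.218)]/' k.py; python3 - <<'E'
from k import *
from workcell import env,cams
import cv2
print(cmd());s=env.state();print(s["ee_pos"],s["ee_rot"])
f=cams.grab_frame("wrist");cv2.imwrite("pics/w2.png",f["color"])
E
```

```text
(array([521.73067693, 211.82276004, 279.876     ]), 151.914)
[521.05261162 211.67841457 278.37117002] [-1.79888195e+02 -1.22795765e-01  1.51872763e+02]
```

View pics/w2.png

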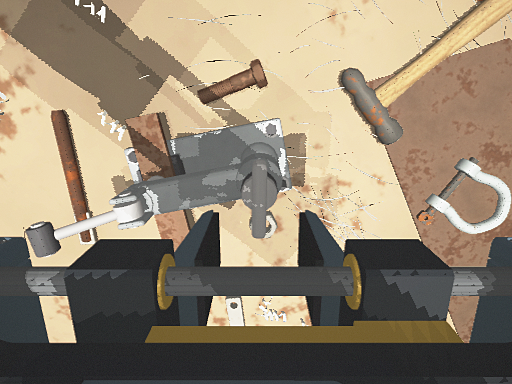

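The wing runs from (258,165) to (260,237), parallel to the pads and centred between the fingers. I'll descend and pinch it.

Request:
step_arm(linear=[[0,0,0.16],[0,0,0.313],[0,0,0.313]], turn=[0,0,0])

```text
time_s: 8.93
ee_pos: [519.1, 210.9, 182.4]
ee_rot: [-179.6, -0.3, 151.9]
force: [-0.2, -0.5, 0.2]
gripper_width: 45.7
gripper_force: 0.0
```

Request:
step_arm(linear=[[0,0,0],[0,0,0],[0,0,0],[0,0,0]], turn=[0,0,0,0], fingers=1, force=40)

```text
time_s: 9.43
ee_pos: [521.8, 211.2, 187.1]
ee_rot: [-180.0, 0.1, 151.9]
force: [-2.0, -3.8, 4.3]
gripper_width: 11.7
gripper_force: 40.0
```

Request:
step_arm(linear=[[0,-0.003,0],[0,-0.003,0],[0,-0.003,0],[0,-0.003,0],[0,-0.003,0],[0,-0.003,0],[0,-0.003,0],[0,-0.003,0],[0,-0.003,0]], turn=[0.02,0.045,0.07,0.095,0.12,0.145,0.167,0.167,0.167])

```text
time_s: 10.55
ee_pos: [522.6, 211.7, 187.1]
ee_rot: [179.8, -0.1, 91.8]
force: [2.6, 2.1, 5.0]
gripper_width: 11.8
gripper_force: 40.0
```

```bash
python3 - <<'E'
from workcell import env
s=env.state();print(s["ee_pos"],s["ee_rot"],s["force"],s["torque"],s["qpos"],s["gripper_width"])
E
```

```text
[522.62199334 211.6526905  187.0685893 ] [ 1.79791899e+02 -1.08601613e-01  9.18318720e+01] [2.63570718 2.08222898 5.03175132] [ 0.03229264 -0.30972649 -0.53435983] [2.08583728e+01 1.87158430e+01 9.47365314e+01 3.80289892e-02
 6.63154936e+01 1.90114924e+01] 11.846863242149018
```

```bash
sed -i 's/,(\[.638,.002,.016\],-.218)\]/,([.638,.002,.016],-.218),([0,0,.313],0),([0,-.003,0],.167),([0,0,-.31],0)]/' k.py; python3 - <<'E'
from k import *
p,y=cmd();print(p,y)
print(shift(p,y,wl([-.4,-120.5,270]),73.434)); print(wl([-.4,-120.5,270]))
E
```

```text
[521.30696024 211.02874231 278.976     ] 91.79399999999998
([-0.602, -0.199, 0.03], 0.051)
[467.1538  28.6754 270.    ]
```

Request:
step_arm(linear=[[0,0,0],[0,0,0],[0,0,-0.16],[0,0,-0.31]], turn=[0,0,0,0], fingers=0)

```text
time_s: 11.05
ee_pos: [520.6, 210.7, 279.0]
ee_rot: [-179.8, 0.1, 91.8]
force: [-0.1, -0.2, 0.1]
gripper_width: 45.0
gripper_force: 0.0
```

Next I go over the lever (turn 0.051), descend 92.5 mm and pinch.

Request:
step_arm(linear=[[-0.602,-0.199,0.03],[-0.602,-0.199,0.03],[-0.602,-0.199,0.03],[-0.602,-0.199,0.03],[-0.602,-0.199,0.03]], turn=[0.051,0.051,0.051,0.051,0.051])

```text
time_s: 11.68
ee_pos: [467.2, 28.7, 269.7]
ee_rot: [-180.0, -0.0, 73.4]
force: [-0.4, 0.6, -0.2]
gripper_width: 45.7
gripper_force: 0.0
```

Request:
step_arm(linear=[[0,0,0.16],[0,0,0.308],[0,0,0.308]], turn=[0,0,0])

```text
time_s: 12.05
ee_pos: [465.3, 29.9, 174.8]
ee_rot: [-179.6, 0.1, 73.6]
force: [-0.1, 0.4, 0.3]
gripper_width: 45.6
gripper_force: 0.0
```

Request:
step_arm(linear=[[0,0,0],[0,0,0],[0,0,0],[0,0,0]], turn=[0,0,0,0], fingers=1, force=20)

```text
time_s: 12.55
ee_pos: [467.4, 28.6, 178.2]
ee_rot: [179.9, -0.0, 73.4]
force: [-0.7, -0.0, 0.3]
gripper_width: 26.0
gripper_force: 20.0
```

```bash
sed -i 's/,(\[0,0,-.31\],0)\]/,([0,0,-.31],0),([-.602,-.199,.03],.051),([0,0,.308],0)]/' k.py; python3 - <<'E'
from k import *
from workcell import env
s=env.state();print(s["ee_pos"],cl(s["ee_pos"]),s["force"],cl(cmd()[0]))
arc(-59.3,133.6,np.arange(.7,1.5,.1))
E
```

```text
[467.42628399  28.60135146 178.17059616] [-1.17606459e-01 -1.20439988e+02  1.78170596e+02] [-0.71783947 -0.0257829   0.29338337] [  -0.26149294 -120.43396807  177.576     ]
0.7 [-0.001, -0.0, 0.004]
0.8 [-0.014, -0.0, 0.025]
0.9 [-0.025, -0.0, 0.047]
1.0 [-0.034, -0.0, 0.071]
1.1 [-0.041, -0.0, 0.095]
1.2 [-0.045, -0.0, 0.119]
1.3 [-0.046, -0.0, 0.144]
1.4 [-0.045, -0.0, 0.169]
```

Request:
step_arm(linear=[[-0.013,0,0.022],[-0.025,0,0.045],[-0.025,0,0.045]], turn=[0,0,0])

```text
time_s: 12.92
ee_pos: [465.1, 21.0, 163.2]
ee_rot: [-180.0, 0.0, 73.4]
force: [-0.5, -0.6, -1.8]
gripper_width: 26.0
gripper_force: 20.0
```

Request:
step_arm(linear=[[-0.009,0,0.024],[-0.009,0,0.024],[-0.009,0,0.024]], turn=[0,0,0])

```text
time_s: 13.3
ee_pos: [464.4, 18.9, 156.7]
ee_rot: [-180.0, -0.0, 73.4]
force: [-0.4, 0.5, -1.4]
gripper_width: 25.6
gripper_force: 20.0
```

Request:
step_arm(linear=[[-0.007,0,0.024],[-0.007,0,0.024],[-0.007,0,0.024]], turn=[0,0,0])

```text
time_s: 13.68
ee_pos: [463.9, 17.2, 149.5]
ee_rot: [-180.0, -0.0, 73.4]
force: [0.7, 2.3, -2.5]
gripper_width: 25.9
gripper_force: 20.0
```

Request:
step_arm(linear=[[-0.004,0,0.024],[-0.004,0,0.024],[-0.004,0,0.024]], turn=[0,0,0])

```text
time_s: 14.05
ee_pos: [463.6, 16.2, 142.3]
ee_rot: [-180.0, -0.1, 73.4]
force: [1.0, 5.5, -1.3]
gripper_width: 26.2
gripper_force: 20.0
```

Request:
step_arm(linear=[[-0.001,0,0.025],[-0.001,0,0.025],[-0.001,0,0.025]], turn=[0,0,0])

```text
time_s: 14.42
ee_pos: [463.6, 15.9, 134.8]
ee_rot: [180.0, -0.1, 73.4]
force: [1.2, 5.4, -1.3]
gripper_width: 25.6
gripper_force: 20.0
```

Request:
step_arm(linear=[[0.001,0,0.025],[0.001,0,0.025],[0.001,0,0.025]], turn=[0,0,0])

```text
time_s: 14.8
ee_pos: [463.7, 16.4, 127.4]
ee_rot: [180.0, -0.1, 73.4]
force: [0.3, 6.4, -1.2]
gripper_width: 25.4
gripper_force: 20.0
```

```bash
sed -i 's/,(\[0,0,.308\],0)\]/,([0,0,.308],0),([-.045,0,.167],0)]/' k.py; python3 - <<'E'
from k import *
print(cl(cmd()[0]))
arc(-59.3,134.5,[1.25,1.1,.95,.8])
p,y=cmd();p=wl([-.2,-59.3-75*np.cos(np.radians(75)-.8),134.5+75*np.sin(np.radians(75)-.8)]);print(p)
p[2]+=100
print(shift(p,y,[522,211.3,280],91.8))
E
```

```text
[  -0.24820784 -133.9309912   127.476     ]
1.25 [-0.001, -0.0, -0.038]
1.1 [0.004, 0.0, -0.075]
0.95 [0.015, 0.0, -0.111]
0.8 [0.031, 0.0, -0.145]
[466.11773628  24.50595578 171.04761891]
([0.65, 0.001, -0.03], -0.051)
```

Request:
step_arm(linear=[[-0.001,0,-0.038],[0.004,0,-0.075],[0.015,0,-0.111],[0.031,0,-0.145],[0.031,0,-0.145]], turn=[0,0,0,0,0])

```text
time_s: 15.42
ee_pos: [466.2, 24.7, 171.6]
ee_rot: [180.0, 0.0, 73.5]
force: [0.1, 2.2, -0.5]
gripper_width: 25.8
gripper_force: 20.0
```

Request:
step_arm(linear=[[0,0,0],[0,0,0],[0,0,0],[0,0,-0.16],[0,0,-0.333],[0,0,-0.333]], turn=[0,0,0,0,0,0], fingers=0)

```text
time_s: 16.18
ee_pos: [468.4, 24.4, 274.8]
ee_rot: [179.5, -0.1, 73.4]
force: [0.0, 0.2, -0.3]
gripper_width: 45.6
gripper_force: 0.0
```

Request:
step_arm(linear=[[0.65,0.001,-0.03],[0.65,0.001,-0.03],[0.65,0.001,-0.03],[0.65,0.001,-0.03],[0.65,0.001,-0.03]], turn=[-0.051,-0.051,-0.051,-0.051,-0.051])

```text
time_s: 16.8
ee_pos: [521.4, 211.2, 278.4]
ee_rot: [-179.9, 0.1, 91.9]
force: [-0.1, -0.4, -0.3]
gripper_width: 45.5
gripper_force: 0.0
```

Request:
step_arm(linear=[[0,0,0.16],[0,0,0.31],[0,0,0.31]], turn=[0,0,0])

```text
time_s: 17.18
ee_pos: [519.2, 208.8, 183.7]
ee_rot: [-179.5, 0.2, 91.7]
force: [1.2, -0.5, 0.7]
gripper_width: 45.4
gripper_force: 0.0
```

Request:
step_arm(linear=[[0,0,0],[0,0,0],[0,0,0],[0,0,0]], turn=[0,0,0,0], fingers=1, force=40)

```text
time_s: 17.68
ee_pos: [522.7, 211.6, 187.9]
ee_rot: [179.9, -0.0, 91.8]
force: [1.0, -1.5, 3.2]
gripper_width: 11.8
gripper_force: 40.0
```

```bash
sed -i 's/,(\[-.045,0,.167\],0)\]/,([-.045,0,.167],0),([.031,0,-.145],0),([0,0,-.333],0),([.65,.001,-.03],-.051),([0,0,.31],0)]/' k.py; python3 - <<'E'
from k import *
from workcell import env,cams
import cv2
print(cmd());s=env.state();print(s["ee_pos"],s["ee_rot"],s["force"],s["torque"])
a=cams.grab_frame("top")["color"];b=cams.grab_frame("side")["color"]
v=np.hstack([cv2.resize(a[120:250,150:310],None,fx=2.5,fy=2.5),cv2.resize(b[140:270,165:325],None,fx=2.5,fy=2.5)])
cv2.imwrite("pics/m1.png",v);print(v.shape)
E
```

```text
(array([521.97847687, 211.44301644, 186.876     ]), 91.79399999999998)
[522.65841928 211.57249338 187.87106465] [ 1.79866367e+02 -3.91300278e-02  9.17503901e+01] [ 1.0115397  -1.54009297  3.17391054] [-0.19362316 -0.1309369  -0.41360379]
(325, 800, 3)
```

View pics/m1.png

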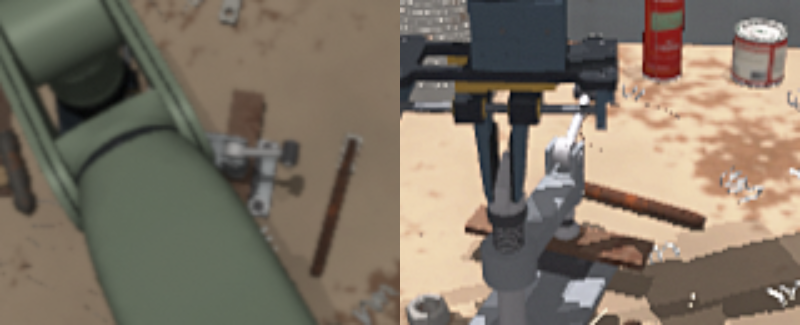

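The top view (left half) shows the lever grip clear of the arm at crop (290,152), image px (266,181). An unloaded lever left at 0.8 gets driven back once the foot bites, so I can watch it while I turn.

```bash
cat > t.py <<'E'
import cv2,numpy as np,sys,os
from workcell import env,cams
g=np.mean([cams.grab_frame("top")["color"].astype(np.float32).mean(2) for _ in range(2)],0)[168:196,254:282].astype(np.float32)
if not os.path.exists("ref.npy"): np.save("ref.npy",g)
r=np.load("ref.npy")
m=(g<60)[:24];ys,xs=np.nonzero(m);w=np.clip(75-g,0,40)[5:22,5:24];Y,X=np.mgrid[5:22,5:24]
print("phase",cv2.phaseCorrelate(r,g,cv2.createHanningWindow((28,28),cv2.CV_32F)),"cent",(X*w).sum()/w.sum(),(Y*w).sum()/w.sum(),w.sum())
s=env.state();print(s["time_s"],s["ee_rot"][2],s["force"],s["torque"],s["ee_pos"])
E
python3 t.py
```

```text
phase ((-2.359900719284269e-09, -1.0658141036401503e-14), 1.000000015136789) cent 11.508836451506498 12.878681426546144 763.8334
17.875 91.75822980899697 [ 0.26776064 -1.05746062  5.9701679 ] [-0.24341093  0.01992623 -0.47191949] [522.67766198 211.60500416 187.88056657]
```

Request:
step_arm(linear=[[0,0,0],[0,0,0],[0,0,0],[0,0,0],[0,0,0]], turn=[0.024,0.048,0.072,0.095,0.095])

```text
time_s: 18.5
ee_pos: [523.2, 211.4, 187.9]
ee_rot: [179.9, -0.1, 57.6]
force: [2.1, -1.5, 4.9]
gripper_width: 11.7
gripper_force: 40.0
```

```bash
python3 t.py
```

```text
phase ((0.06793643245576853, 0.29388112117909415), 1.0261090930302939) cent 11.465086702961406 13.115524399517287 780.5
18.6 57.57455512440175 [ 1.78438481 -1.26689535  4.62588355] [-0.37504223 -0.15243778 -0.50539672] [523.16589147 211.4523363  187.86911171]
```

Request:
step_arm(linear=[[0,0,0],[0,0,0],[0,0,0]], turn=[0.02,0.032,0.032])

```text
time_s: 18.98
ee_pos: [523.3, 211.3, 187.9]
ee_rot: [179.8, -0.1, 46.1]
force: [2.4, -2.3, 5.0]
gripper_width: 12.1
gripper_force: 40.0
```

```bash
python3 t.py
```

```text
phase ((0.02844205442088743, 0.17694326972486074), 0.9865459860695733) cent 11.420168349884023 13.288115679361272 832.99994
19.075 46.09955675374877 [ 2.35464316 -0.33351172  5.70863418] [-0.43098755 -0.19598408 -0.29113915] [523.3147024  211.36753138 187.88206125]
```

Request:
step_arm(linear=[[0,0,0],[0,0,0],[0,0,0]], turn=[0.02,0.032,0.032])

```text
time_s: 19.45
ee_pos: [523.4, 211.2, 187.9]
ee_rot: [179.9, -0.2, 34.6]
force: [2.2, -2.6, 5.0]
gripper_width: 11.9
gripper_force: 40.0
```

```bash
python3 t.py
```

```text
phase ((-0.00914984185173573, 0.3057143089460652), 0.9723085583580865) cent 11.399958043900234 13.366784603133308 798.8333
19.55 34.58862219502368 [ 4.08872792 -2.08775018  4.82773746] [-0.47644887 -0.29667456 -0.29853758] [523.42344731 211.18601119 187.88648007]
```

Request:
step_arm(linear=[[0,0,0],[0,0,0],[0,0,0]], turn=[0.02,0.032,0.032])

```text
time_s: 19.92
ee_pos: [523.5, 211.0, 187.9]
ee_rot: [179.9, -0.2, 23.1]
force: [4.0, -3.3, 4.7]
gripper_width: 11.8
gripper_force: 40.0
```

```bash
python3 t.py
```

```text
phase ((-0.45050693686846266, 0.3865688633428608), 0.963993774652481) cent 11.108676399849946 12.80322032555105 745.3333
20.025 23.083440253256214 [ 3.43557553 -3.78103199  5.13489483] [-0.49136692 -0.30141128 -0.30265858] [523.50869853 211.02933118 187.86545891]
```

Request:
step_arm(linear=[[0,0,0],[0,0,0],[0,0,0]], turn=[-0.02,-0.031,-0.031])

```text
time_s: 20.4
ee_pos: [523.4, 211.2, 187.9]
ee_rot: [179.9, -0.2, 34.3]
force: [2.4, -3.0, 5.4]
gripper_width: 11.9
gripper_force: 40.0
```

```bash
sed -i 's/,(\[0,0,.31\],0)\]/,([0,0,.31],0),([0,0,0],.16),([0,0,-.3],0)]/' k.py; python3 - <<'E'
from k import *
p,y=cmd();print(p,y)
zc=134.5-3*np.radians(91.75-34.6)
a=.76;e=np.radians(75)-a
q=wl([-.2,-59.3-75*np.cos(e),zc+75*np.sin(e)]);print(zc,q)
print(shift(p,y,[q[0],q[1],265],73.434),(265-q[2])/300)
E
```

```text
[521.97847687 211.44301644 276.876     ] 34.19399999999998
131.50763299745572 [466.55071224  25.95627388 170.6450204 ]
([-0.5, 0.408, 0.04], -0.109) 0.31451659866894277
```

Request:
step_arm(linear=[[0,0,0],[0,0,0],[0,0,-0.15],[0,0,-0.3],[0,0,-0.3]], turn=[0,0,0,0,0], fingers=0)

```text
time_s: 21.02
ee_pos: [523.3, 212.3, 280.3]
ee_rot: [179.9, -0.4, 34.2]
force: [0.2, -0.2, -0.1]
gripper_width: 45.5
gripper_force: 0.0
```

Request:
step_arm(linear=[[-0.5,0.408,0.04],[-0.5,0.408,0.04],[-0.5,0.408,0.04],[-0.5,0.408,0.04],[-0.5,0.408,0.04],[-0.5,0.408,0.04]], turn=[-0.109,-0.109,-0.109,-0.109,-0.109,-0.109])

```text
time_s: 21.78
ee_pos: [466.7, 26.6, 264.2]
ee_rot: [-179.9, -0.0, 73.3]
force: [0.8, 0.7, 0.5]
gripper_width: 45.6
gripper_force: 0.0
```

Request:
step_arm(linear=[[0,0,0.16],[0,0,0.314],[0,0,0.314]], turn=[0,0,0])

```text
time_s: 22.15
ee_pos: [464.4, 26.9, 167.7]
ee_rot: [-179.5, 0.1, 73.5]
force: [0.0, 0.4, 0.5]
gripper_width: 45.3
gripper_force: 0.0
```

Request:
step_arm(linear=[[0,0,0],[0,0,0],[0,0,0],[0,0,0]], turn=[0,0,0,0], fingers=1, force=20)

```text
time_s: 22.65
ee_pos: [466.6, 25.9, 171.2]
ee_rot: [180.0, -0.0, 73.4]
force: [-2.1, 0.5, 0.9]
gripper_width: 25.7
gripper_force: 20.0
```

```bash
sed -i 's/,(\[0,0,-.3\],0)\]/,([0,0,-.3],0),([-.5,.408,.04],-.109),([0,0,.314],0)]/' k.py; python3 - <<'E'
from k import *
from workcell import env
s=env.state();print(s["ee_pos"],cl(s["ee_pos"]),s["force"],cl(cmd()[0]))
arc(-59.3,131.5,np.arange(.5,1.5,.1))
E
```

```text
[466.63114507  25.93234779 171.23088279] [-1.16014488e-01 -1.23224303e+02  1.71230883e+02] [-2.05401896  0.51865904  0.85792725] [-4.51323303e-02 -1.23235187e+02  1.70676000e+02]
0.5 [0.041, 0.0, -0.05]
0.6 [0.024, 0.0, -0.032]
0.7 [0.008, 0.0, -0.012]
0.8 [-0.005, -0.0, 0.009]
0.9 [-0.016, -0.0, 0.031]
1.0 [-0.025, -0.0, 0.055]
1.1 [-0.031, -0.0, 0.079]
1.2 [-0.035, -0.0, 0.103]
1.3 [-0.037, -0.0, 0.128]
1.4 [-0.036, -0.0, 0.153]
```

Request:
step_arm(linear=[[0.024,0,-0.032],[0.041,0,-0.05],[0.024,0,-0.032],[0.024,0,-0.032],[0.024,0,-0.032]], turn=[0,0,0,0,0])

```text
time_s: 23.28
ee_pos: [468.6, 32.2, 181.0]
ee_rot: [180.0, 0.1, 73.5]
force: [-2.4, -4.9, 2.3]
gripper_width: 26.1
gripper_force: 20.0
```

Request:
step_arm(linear=[[-0.016,0,0.02],[-0.016,0,0.02],[-0.016,0,0.02]], turn=[0,0,0])

```text
time_s: 23.65
ee_pos: [467.2, 27.8, 174.4]
ee_rot: [-180.0, 0.1, 73.4]
force: [-3.3, -4.1, 1.0]
gripper_width: 25.8
gripper_force: 20.0
```

Request:
step_arm(linear=[[-0.013,0,0.021],[-0.013,0,0.021],[-0.013,0,0.021]], turn=[0,0,0])

```text
time_s: 24.02
ee_pos: [466.2, 24.4, 168.1]
ee_rot: [-180.0, 0.0, 73.4]
force: [-3.1, -3.2, 2.3]
gripper_width: 25.6
gripper_force: 20.0
```

Request:
step_arm(linear=[[-0.011,0,0.022],[-0.011,0,0.022],[-0.011,0,0.022]], turn=[0,0,0])

```text
time_s: 24.4
ee_pos: [465.4, 21.6, 161.5]
ee_rot: [-180.0, -0.0, 73.4]
force: [-4.6, -1.5, 2.2]
gripper_width: 25.6
gripper_force: 20.0
```

Request:
step_arm(linear=[[-0.009,0,0.024],[-0.009,0,0.024],[-0.009,0,0.024]], turn=[0,0,0])

```text
time_s: 24.78
ee_pos: [464.7, 19.3, 154.2]
ee_rot: [-180.0, -0.1, 73.4]
force: [-2.8, 1.3, 2.7]
gripper_width: 25.7
gripper_force: 20.0
```

Request:
step_arm(linear=[[-0.006,0,0.024],[-0.006,0,0.024],[-0.006,0,0.024]], turn=[0,0,0])

```text
time_s: 25.15
ee_pos: [464.2, 17.7, 146.9]
ee_rot: [-180.0, -0.1, 73.4]
force: [-1.5, 4.9, 1.9]
gripper_width: 25.4
gripper_force: 20.0
```

Request:
step_arm(linear=[[-0.004,0,0.024],[-0.004,0,0.024],[-0.004,0,0.024]], turn=[0,0,0])

```text
time_s: 25.52
ee_pos: [464.0, 17.0, 139.7]
ee_rot: [-180.0, -0.1, 73.4]
force: [-0.7, 6.2, 1.4]
gripper_width: 25.6
gripper_force: 20.0
```

```bash
cat > f.py <<'E'
from k import *
from scipy.optimize import least_squares
A=np.array([[468.6,32.2,181,-2.4,-4.9,2.3],[467.2,27.8,174.4,-3.3,-4.1,1],[466.2,24.4,168.1,-3.1,-3.2,2.3],[465.4,21.6,161.5,-4.6,-1.5,2.2],[464.7,19.3,154.2,-2.8,1.3,2.7],[464.2,17.7,146.9,-1.5,4.9,1.9],[464,17,139.7,-.7,6.2,1.4]])
B=np.array([[467.43,28.6,178.17,-.7,0,.3],[465.1,21,163.2,-.5,-.6,-1.8],[464.4,18.9,156.7,-.4,.5,-1.4],[463.9,17.2,149.5,.7,2.3,-2.5],[463.6,16.2,142.3,1,5.5,-1.3],[463.6,15.9,134.8,1.2,5.4,-1.3],[463.7,16.4,127.4,.3,6.4,-1.2]])
def d(a): b=1.45-a;return 12*np.cos(b)+np.sqrt(34**2-(12*np.sin(b))**2)-33.3
def sl(a): return (d(a+1e-4)-d(a-1e-4))/2e-4
def ana(D):
    P=np.array([cl(r[:3]) for r in D])
    r=least_squares(lambda c:np.hypot(P[:,1]-c[0],P[:,2]-c[1])-75,[-59,132]);e=np.arctan2(P[:,2]-r.x[1],r.x[0]-P[:,1])
    Fy=D[:,3:5]@U;a=np.radians(75)-e;Ft=Fy*np.sin(e)+D[:,5]*np.cos(e);Fr=-Fy*np.cos(e)+D[:,5]*np.sin(e)
    print("ctr",r.x,np.abs(r.fun).max());print(np.c_[a,Ft,Fr].round(2));return a,Ft
if __name__=="__main__":
    a,F=ana(B);a,F=ana(A)
    for ac in(.7,.8,.9,1.): print(ac,(22*np.clip(d(a)-d(ac),0,9)*sl(a)/75).round(2))
E
python3 f.py
```

```text
ctr [-58.67463044 135.58874521] 0.04096082233623122
[[ 0.71  0.13  0.34]
 [ 0.93 -1.94  0.  ]
 [ 1.02 -1.24 -0.74]
 [ 1.12 -2.01 -2.83]
 [ 1.22 -0.8  -5.65]
 [ 1.32 -1.36 -5.5 ]
 [ 1.42 -1.87 -6.05]]
ctr [-57.75647098 134.54189287] 0.07386482437095765
[[ 0.64 -1.53  5.65]
 [ 0.75 -1.74  4.66]
 [ 0.85  0.29  4.56]
 [ 0.94  1.06  3.36]
 [ 1.04  2.72  0.28]
 [ 1.14  2.58 -3.89]
 [ 1.24  1.79 -5.63]]
0.7 [0.   1.43 3.62 4.94 5.37 4.93 3.81]
0.8 [0.   0.   1.06 2.71 3.55 3.52 2.84]
0.9 [0.   0.   0.   0.74 1.93 2.28 1.97]
1.0 [0.   0.   0.   0.   0.53 1.2  1.23]
```

Request:
step_arm(linear=[[0.01,0,-0.048],[0.019,0,-0.072],[0.03,0,-0.094],[0.043,0,-0.115],[0.043,0,-0.115]], turn=[0,0,0,0,0])

```text
time_s: 26.15
ee_pos: [467.3, 27.9, 174.6]
ee_rot: [180.0, 0.1, 73.5]
force: [-3.0, -0.7, 0.8]
gripper_width: 26.0
gripper_force: 20.0
```

Request:
step_arm(linear=[[0,0,0],[0,0,0],[0,0,0],[0,0,-0.16],[0,0,-0.333],[0,0,-0.333]], turn=[0,0,0,0,0,0], fingers=0)

```text
time_s: 26.9
ee_pos: [469.9, 28.2, 278.2]
ee_rot: [179.5, -0.2, 73.4]
force: [0.9, 0.3, -0.4]
gripper_width: 45.6
gripper_force: 0.0
```

```bash
sed -i 's/,(\[0,0,.314\],0)\]/,([0,0,.314],0),([-.035,0,.103],0),([.043,0,-.115],0),([0,0,-.333],0)]/' k.py; python3 - <<'E'
from k import *
p,y=cmd();print(p,y,cl(p))
print(shift(p,y,[522,211.4,280],34.2))
E
```

```text
[467.38025316  28.20201627 274.176     ] 73.43399999999998 [-4.74941260e-02 -1.20835716e+02  2.74176000e+02]
([0.637, 0.0, -0.019], 0.109)
```

Request:
step_arm(linear=[[0.637,0,-0.019],[0.637,0,-0.019],[0.637,0,-0.019],[0.637,0,-0.019],[0.637,0,-0.019],[0.637,0,-0.019]], turn=[0.109,0.109,0.109,0.109,0.109,0.109])

```text
time_s: 27.65
ee_pos: [521.4, 210.4, 279.1]
ee_rot: [180.0, 0.1, 34.3]
force: [-0.4, -0.9, -0.6]
gripper_width: 45.5
gripper_force: 0.0
```

Request:
step_arm(linear=[[0,0,0.16],[0,0,0.31],[0,0,0.31]], turn=[0,0,0])

```text
time_s: 28.02
ee_pos: [519.4, 209.2, 184.0]
ee_rot: [-179.9, 0.5, 34.2]
force: [0.5, -0.6, 1.6]
gripper_width: 45.5
gripper_force: 0.0
```

Request:
step_arm(linear=[[0,0,0],[0,0,0],[0,0,0],[0,0,0]], turn=[0,0,0,0], fingers=1, force=40)

```text
time_s: 28.52
ee_pos: [522.9, 210.8, 188.0]
ee_rot: [179.8, -0.1, 34.3]
force: [2.6, -2.5, 3.3]
gripper_width: 11.7
gripper_force: 40.0
```

Request:
step_arm(linear=[[0,0,0],[0,0,0],[0,0,0]], turn=[-0.013,-0.013,-0.013])

```text
time_s: 28.9
ee_pos: [522.9, 210.9, 188.0]
ee_rot: [179.8, -0.1, 38.9]
force: [1.1, -5.4, 6.2]
gripper_width: 12.0
gripper_force: 40.0
```

Request:
step_arm(linear=[[0,0,0],[0,0,0],[0,0,-0.15],[0,0,-0.3],[0,0,-0.3]], turn=[0,0,0,0,0], fingers=0)

```text
time_s: 29.52
ee_pos: [523.3, 212.4, 280.4]
ee_rot: [179.9, -0.4, 38.9]
force: [-0.1, 0.4, -0.5]
gripper_width: 45.6
gripper_force: 0.0
```

```bash
sed -i 's/,(\[0,0,-.333\],0)\]$/,([0,0,-.333],0),([.637,0,-.019],.109),([0,0,.31],0),([0,0,0],-.013),([0,0,-.3],0)]/' k.py; python3 - <<'E'
from k import *
p,y=cmd();print(p,y)
# grip point left: TCP measured 467.3,27.9,174.6 (+0.25 for nut)
print(shift(p,y,[467.3,27.9,265],73.434),(265-174.5)/300)
E
```

```text
[521.8666158  211.36982536 276.876     ] 38.87399999999998
([-0.525, 0.362, 0.04], -0.096) 0.3016666666666667
```

Request:
step_arm(linear=[[-0.525,0.362,0.04],[-0.525,0.362,0.04],[-0.525,0.362,0.04],[-0.525,0.362,0.04],[-0.525,0.362,0.04],[-0.525,0.362,0.04]], turn=[-0.096,-0.096,-0.096,-0.096,-0.096,-0.096])

```text
time_s: 30.28
ee_pos: [467.4, 28.7, 264.2]
ee_rot: [-179.9, -0.0, 73.4]
force: [0.6, 0.2, 0.7]
gripper_width: 45.7
gripper_force: 0.0
```

Request:
step_arm(linear=[[0,0,0.16],[0,0,0.301],[0,0,0.301]], turn=[0,0,0])

```text
time_s: 30.65
ee_pos: [465.4, 29.0, 171.9]
ee_rot: [-179.6, 0.1, 73.5]
force: [-0.0, -0.1, 0.4]
gripper_width: 45.7
gripper_force: 0.0
```

Request:
step_arm(linear=[[0,0,0],[0,0,0],[0,0,0],[0,0,0]], turn=[0,0,0,0], fingers=1, force=25)

```text
time_s: 31.15
ee_pos: [467.3, 28.0, 175.1]
ee_rot: [180.0, -0.0, 73.4]
force: [-1.6, 0.9, -0.5]
gripper_width: 26.4
gripper_force: 25.0
```

```bash
sed -i 's/,(\[0,0,-.3\],0)\]$/,([0,0,-.3],0),([-.525,.362,.04],-.096),([0,0,.301],0)]/' k.py; python3 - <<'E'
from k import *
from workcell import env
s=env.state();print(s["ee_pos"],cl(s["ee_pos"]),s["force"],cl(cmd()[0]))
arc(-58.8,132.8,np.arange(.7,1.7,.1))
E
```

```text
[467.27053666  27.9794935  175.06222514] [-8.89610249e-02 -1.21080272e+02  1.75062225e+02] [-1.62704421  0.9426374  -0.48388757] [ 4.34748917e-02 -1.21047372e+02  1.74576000e+02]
0.7 [0.003, 0.0, -0.004]
0.8 [-0.011, -0.0, 0.017]
0.9 [-0.022, -0.0, 0.04]
1.0 [-0.03, -0.0, 0.063]
1.1 [-0.037, -0.0, 0.087]
1.2 [-0.041, -0.0, 0.112]
1.3 [-0.042, -0.0, 0.137]
1.4 [-0.041, -0.0, 0.162]
1.5 [-0.038, -0.0, 0.187]
1.6 [-0.032, -0.0, 0.211]
```

Request:
step_arm(linear=[[-0.009,0,0.017],[-0.009,0,0.017],[-0.009,0,0.017]], turn=[0,0,0])

```text
time_s: 31.52
ee_pos: [466.4, 25.0, 169.2]
ee_rot: [-180.0, 0.0, 73.4]
force: [-2.6, -1.2, 0.3]
gripper_width: 25.9
gripper_force: 25.0
```

Request:
step_arm(linear=[[-0.01,0,0.023],[-0.01,0,0.023],[-0.01,0,0.023]], turn=[0,0,0])

```text
time_s: 31.9
ee_pos: [465.6, 22.2, 162.5]
ee_rot: [-180.0, 0.0, 73.4]
force: [-3.9, -3.0, 2.2]
gripper_width: 25.5
gripper_force: 25.0
```

Request:
step_arm(linear=[[-0.008,0,0.023],[-0.008,0,0.023],[-0.008,0,0.023]], turn=[0,0,0])

```text
time_s: 32.28
ee_pos: [465.0, 20.2, 155.7]
ee_rot: [-180.0, 0.0, 73.4]
force: [-3.5, -2.1, 2.9]
gripper_width: 25.8
gripper_force: 25.0
```

Request:
step_arm(linear=[[-0.006,0,0.024],[-0.006,0,0.024],[-0.006,0,0.024]], turn=[0,0,0])

```text
time_s: 32.65
ee_pos: [464.5, 18.7, 148.4]
ee_rot: [-180.0, -0.0, 73.4]
force: [-3.5, -0.8, 1.0]
gripper_width: 25.8
gripper_force: 25.0
```

Request:
step_arm(linear=[[-0.004,0,0.025],[-0.004,0,0.025],[-0.004,0,0.025]], turn=[0,0,0])

```text
time_s: 33.02
ee_pos: [464.3, 17.9, 140.9]
ee_rot: [-180.0, -0.1, 73.4]
force: [-3.4, 3.7, 0.9]
gripper_width: 25.7
gripper_force: 25.0
```

```bash
python3 -c "
from workcell import env;s=env.state();print(s['ee_pos'],s['force'],s['torque'])"
```

```text
[464.34155161  17.93440987 140.86933199] [-3.39379825  3.67465787  0.87635569] [ 0.51100896  0.55815272 -0.04384251]
```

The peak bite matches the value expected for a 0.8 onset, so I'll flip the lever to its stop.

Request:
step_arm(linear=[[-0.001,0,0.025],[0,0,0.05],[0.003,0,0.075],[0.009,0,0.099],[0.012,0,0.108],[0.012,0,0.108]], turn=[0,0,0,0,0,0])

```text
time_s: 33.78
ee_pos: [465.8, 21.2, 112.4]
ee_rot: [179.9, -0.1, 73.4]
force: [-11.7, 2.4, 30.6]
gripper_width: 25.4
gripper_force: 25.0
```

Request:
step_arm(linear=[[0,0,-0.018],[0,0,-0.018]], turn=[0,0])

```text
time_s: 34.02
ee_pos: [465.3, 21.0, 114.1]
ee_rot: [180.0, -0.0, 73.4]
force: [-4.2, 3.1, 4.1]
gripper_width: 25.6
gripper_force: 25.0
```

Request:
step_arm(linear=[[0,0,0],[0,0,0],[0,0,0],[0,0,0],[0,0,-0.15],[0,0,-0.35],[0,0,-0.55],[0,0,-0.55]], turn=[0,0,0,0,0,0,0,0], fingers=-0.3)

```text
time_s: 35.02
ee_pos: [468.0, 20.8, 283.9]
ee_rot: [179.4, -0.2, 73.4]
force: [-0.1, -0.1, -0.1]
gripper_width: 58.9
gripper_force: 0.0
```

```bash
python3 - <<'E'
from workcell import env,cams
import cv2,numpy as np
print(env.state()["ee_pos"],env.state()["force"])
w=cams.grab_frame("wrist")["color"];b=cams.grab_frame("side")["color"]
cv2.imwrite("pics/e1.png",np.hstack([cv2.resize(w,(400,300)),cv2.resize(b[140:290,150:350],(400,300))]))
E
```

```text
[467.99598019  20.81050667 283.85012385] [-0.06372687 -0.07986608 -0.13846232]
```

View pics/e1.png

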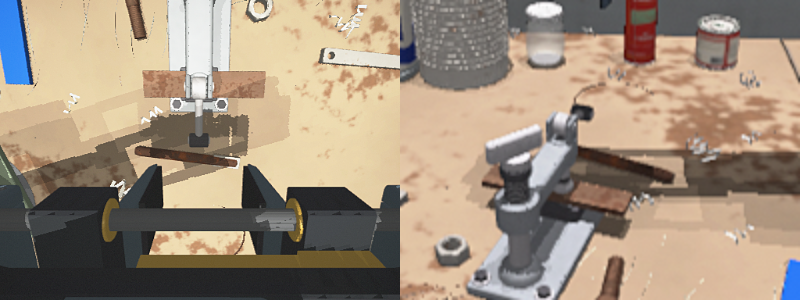

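```bash
python3 - <<'E'
from h import *
from k import wl
for a in(1.3,1.45,1.55,1.6):
    e=np.radians(75)-a;p=wl([0,-58.5-75*np.cos(e),140.5+75*np.sin(e)])  # grip = TCP+8
    o=[]
    for n in("side","top"):
        f=F[n];q=np.linalg.inv(np.array(f["extrinsics"]))@[*p,1];o+=[f["cx"]+f["fx"]*q[0]/q[2],f["cy"]+f["fx"]*q[1]/q[2]]
    print(a,np.round(o,1))
g=F["side"]["color"][175:215,225:262];m=(g.max(2)<60).astype(np.uint8)
n,l,s,c=cv2.connectedComponentsWithStats(m)
print([(s[i,4],c[i]+[225,175]) for i in range(1,n) if s[i,4]>8])
E
```

```text
1.3 [240.7 186.4 268.2 183.8]
1.45 [240.6 190.3 267.8 184.6]
1.55 [240.4 193.1 267.3 185.1]
1.6 [240.2 194.5 267.  185.3]
[(np.int32(41), array([241.04878049, 195.3902439 ]))]
```

The side view puts the grip at (241,195.4), which matches the stop at 1.6 (expected (240.2,194.5)). The bar is in its seat and the bystanders are where they were, so I'm handing in.

```bash
python3 -c "
from workcell import env;print(env.job_done())"
```

```text
the job is handed in; nothing more can be done
None
```

I set the wing nut so the lever begins to bite at about 0.8 rad (by feel, give or take a few hundredths), flipped the lever down to its stop and let go. The bar looks seated and the small parts undisturbed in the last views, and I handed the job in at about 35 s; no verdict was shown.

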